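Load and prime the wine filter

ROBOT

A 6-joint arm with a two-finger parallel gripper is mounted at the origin on the work surface. World frame = base frame: x ahead of the robot, y to its left, z up, the work surface at z = 0. Lengths are in m, angles in rad, forces in N, time in s.
With the tool pointing down it reaches from about 0.3 to 0.825 m from the base axis. Payload 5.4 kg.
Tool frame: the origin (TCP) lies at the very end of the fingers, on their centre line; the grasp point (between the pads) lies 19 mm behind it; z points along the fingers, y is the line along which they close (so a half turn about z gives the same grasp; the last joint's range is limited). The gripper opens to 92 mm and grips with 3 to 60 N. Pads are 20 mm wide; open, the fingers measure 128 mm over their backs; the gripper's body (75 mm by 189 mm) begins 69 mm behind the grasp point.
Start: joints at [-1.34, 0.158, 1.597, -0, 1.386, -0.21], TCP at [0.245, -0.52, 0.215] pointing down, gripper open.
Joint ranges: [-2.91, 2.91], [-0.94, 2.29], [0.18, 2.7], [-1.29, 4.43], [0.17, 2.64], [-3, 3]. Speed limits (rad/s): [2.57, 2.57, 3.14, 3.14, 3.14, 3.14].

INTERFACE

Orientations are given as a 3x3 rotation matrix whose columns are the frame's x, y, z axes.
In Python, from bench import manip, grab_frame gives the robot as it stands. The module is installed in compiled form; this text tells all that it offers.
- The arm moves only by the tool arm_command, never from a script. Its argument "moves" is a list of rows, each a list of 5 numbers: the opening, from -1 (shut) to 1 (fully open), then the shift along the tool's x, y, z normalised to -1 to 1, where 1 is 0.5 m, then the turn about the tool's z normalised to -1 to 1, where 1 is pi rad. A call has 1 to 12 rows; each row is the pose to reach, as a shift and turn from the pose commanded when the call began, along the tool's axes at that moment, turning the shorter way round; what a row does not reach only later rows make up. A row lasts 1/10 s, in which the tool goes at most 50 mm and 8.59 degrees, less where a joint would pass 70% of its speed; a pose out of reach is approached as far as the arm can. A call with a number of a shift or a turn outside -1 to 1 is refused whole. A call with a gripper value outside its range is refused whole. The fingers move at their own pace and stop on an object; "squeeze" is the grip in N (left out, the last holds). Time passes only in rows, so rows that repeat a pose let the fingers close. It gives the time, the measured TCP pose, the force, the opening and the grip force at its end, in the units of the state.
- manip.get_state(): the state, without advancing time (a new reading comes with each control period).
- grab_frame(name): name is "scene" or "top" or "wrist"; returns a dict with "image" (420x560x3 uint8, red, green, blue), "camera_matrix" (3x3 intrinsics, pixels), "distortion" ([k1, k2, p1, p2, k3] as OpenCV has them; the pictures are not rectified), "rvec" (rotation vector, rad) and "tvec" (3), from world to camera coordinates, as OpenCV has them. Camera axes: x right, y down, z forward; pixel columns grow to the right and rows downward; lengths in m; the calibration is good to about 2 mm. A picture is of the moment at which its call begins. There is no depth.
- manip.hand_in(): hands the job in; it is judged then, once.
The state is a dict: "t": time; "joint_positions": joint angles; "qd": joint speeds; "joint_efforts": joint torques, N m; "tool_pos": TCP position; "orientation": TCP orientation; "ft_force": force on the tool from outside, world axes, zero at the start; "ft_torque": the same for the moment, N m; "gripper_width": finger opening in m; "grasp_force": force on a finger pad.
Only numpy, scipy, OpenCV 4.12 (cv2) and the standard library are available. Lean on these libraries where they do the work, as an engineer would, in place of code of your own. Each camera call takes 0.05 s, during which the arm holds its last target. There are 200 camera calls.

TASK

Get the wine filter ready for bottling: slide every pad cassette on the table fully home into a bay of the filter, one to a bay, any bay. With all of them home and the loose hood taken off the priming plunger, push the plunger fully down three times, letting it come all the way up after each stroke. Finish with the hood seated squarely back over the plunger and the cassettes still home, without disturbing the other things on the table.

Things in the scene. Friction and masses are not known exactly. Their poses are not given: they have to be found in the camera images.
- cassette_a: pad cassette, loose, may be absent (2 or 3 are there): flat grey frame 120 x 70 x 10 mm, pale pad, and an upright dark grip tab at one end (30 mm along x, 14 mm thick along y, top 52 mm above the underside). Origin: on the underside below the tab's middle; x along the frame away from the tab (frame from x = -15 to 105 mm), z up. 0.11 to 0.22 kg. Goes in long end first, tab staying outside
- cassette_b: pad cassette, loose, may be absent (2 or 3 are there): flat grey frame 120 x 70 x 10 mm, pale pad, and an upright dark grip tab at one end (30 mm along x, 14 mm thick along y, top 52 mm above the underside). Origin: on the underside below the tab's middle; x along the frame away from the tab (frame from x = -15 to 105 mm), z up. 0.11 to 0.22 kg. Goes in long end first, tab staying outside
- cassette_c: pad cassette, loose, may be absent (2 or 3 are there): flat grey frame 120 x 70 x 10 mm, pale pad, and an upright dark grip tab at one end (30 mm along x, 14 mm thick along y, top 52 mm above the underside). Origin: on the underside below the tab's middle; x along the frame away from the tab (frame from x = -15 to 105 mm), z up. 0.11 to 0.22 kg. Goes in long end first, tab staying outside
- filter: tabletop wine filter, fixed: metal block 150 mm deep (x), 268 wide (y), 60 high; origin in the middle of its underside. Its front (x = -75 mm, towards the robot) has three bays side by side, 86 mm apart, and an apron 30 mm deep. On top, at x = 10 mm, a round boss (37 mm radius, 8 high) with the plunger; else only a gauge of 44 mm diameter, 26 mm high, at x = 45, y = 100 mm
- bay_0 (a point): right-hand bay: the middle of its mouth, on its floor, 14 mm above the table; x points into the bay, y left along the filter's front, z up. 76 mm wide, 16 mm high, 80 mm deep to a rigid stop; a home cassette's origin lies at x = -25 mm. An open apron at floor height reaches 30 mm out in front, with ribs 10 mm wide and 12 mm high between bays
- bay_1 (a point): middle bay: the middle of its mouth, on its floor, 14 mm above the table; x points into the bay, y left along the filter's front, z up. 76 mm wide, 16 mm high, 80 mm deep to a rigid stop; a home cassette's origin lies at x = -25 mm. An open apron at floor height reaches 30 mm out in front, with ribs 10 mm wide and 12 mm high between bays
- bay_2 (a point): left-hand bay: the middle of its mouth, on its floor, 14 mm above the table; x points into the bay, y left along the filter's front, z up. 76 mm wide, 16 mm high, 80 mm deep to a rigid stop; a home cassette's origin lies at x = -25 mm. An open apron at floor height reaches 30 mm out in front, with ribs 10 mm wide and 12 mm high between bays
- boss (a point): middle of the round boss, at the level of the filter's top (60 mm above the table): the hood's origin lies here when it is seated; axes as the filter's
- plunger (a joint): travel of the sprung priming plunger, m: 0 up, 0.030 fully down against its stop; spring 4 N at the top rising to 12 N at the bottom; it springs back by itself
- plunger_top (a point): middle of the top of the plunger's round black head (44 mm across), 115 mm above the table when up; moves down with it
- hood: loose square grey hood over the plunger, open below: 90 x 90 mm outside, 82 inside, 70 high, round black knob on top (28 mm across, 70 to 104 mm above the rim). Origin: middle of its lower rim, z up. 0.25 kg. Seated, it stands on the filter's top around the boss (4 mm play each way; any turn about z will do)
- mat: thin black rubber mat 130 x 130 x 4 mm, fixed on the table, a clear spot to park the hood on; origin in the middle of its underside
- bottle_a: small full green wine bottle, 185 mm tall, 54 mm across, a bystander; origin at the middle of its foot
- bottle_b: another small green wine bottle, 185 mm tall, 54 mm across, a bystander; origin at the middle of its foot
- jug: red plastic mug, 100 mm across, 110 mm high, a bystander; origin at the middle of its foot
- bung: black rubber bung, 52 mm across, 40 mm high, a bystander; origin at the middle of its foot
- spoon: steel spoon, 200 mm long, a bystander; origin at its middle, underneath
- cork: loose cork, 24 mm thick, 45 mm long, lying, a bystander; origin at its middle, underneath
Mind the look-alikes: they are no part of the job. What is shaped like the cassette_a but pink is not meant. What is shaped like the cassette_b but red is not meant.

How it is judged:
On the way, in this order (a step that is already met when the one before it is completed fails the run):
1. every cassette present is fully home in a bay (((x of cassette_a in the frame of bay_0 between -0.03 and -0.018 m and y of cassette_a in the frame of bay_0 between -0.007 and 0.007 m and z of cassette_a in the frame of bay_0 below 0.008 m) or (x of cassette_a in the frame of bay_1 between -0.03 and -0.018 m and y of cassette_a in the frame of bay_1 between -0.007 and 0.007 m and z of cassette_a in the frame of bay_1 below 0.008 m) or (x of cassette_a in the frame of bay_2 between -0.03 and -0.018 m and y of cassette_a in the frame of bay_2 between -0.007 and 0.007 m and z of cassette_a in the frame of bay_2 below 0.008 m)) and ((x of cassette_b in the frame of bay_0 between -0.03 and -0.018 m and y of cassette_b in the frame of bay_0 between -0.007 and 0.007 m and z of cassette_b in the frame of bay_0 below 0.008 m) or (x of cassette_b in the frame of bay_1 between -0.03 and -0.018 m and y of cassette_b in the frame of bay_1 between -0.007 and 0.007 m and z of cassette_b in the frame of bay_1 below 0.008 m) or (x of cassette_b in the frame of bay_2 between -0.03 and -0.018 m and y of cassette_b in the frame of bay_2 between -0.007 and 0.007 m and z of cassette_b in the frame of bay_2 below 0.008 m)) and ((x of cassette_c in the frame of bay_0 between -0.03 and -0.018 m and y of cassette_c in the frame of bay_0 between -0.007 and 0.007 m and z of cassette_c in the frame of bay_0 below 0.008 m) or (x of cassette_c in the frame of bay_1 between -0.03 and -0.018 m and y of cassette_c in the frame of bay_1 between -0.007 and 0.007 m and z of cassette_c in the frame of bay_1 below 0.008 m) or (x of cassette_c in the frame of bay_2 between -0.03 and -0.018 m and y of cassette_c in the frame of bay_2 between -0.007 and 0.007 m and z of cassette_c in the frame of bay_2 below 0.008 m))), for 0.2 s.
2. with the cassettes home, the plunger is fully down (first stroke) (all of step 1 and value of joint plunger above 0.0265 m), for 0.05 s.
3. the plunger is fully up again (value of joint plunger below 0.004 m), for 0.05 s.
4. with the cassettes home, the plunger is fully down (second stroke) (all of step 2), for 0.05 s.
5. the plunger is fully up again (value of joint plunger below 0.004 m), for 0.05 s.
6. with the cassettes home, the plunger is fully down (third stroke) (all of step 4), for 0.05 s.
At the end, for the whole second after the job is handed in: Every cassette present is in a bay within 5 mm of its stop, the plunger is up (within 4 mm), the hood is seated level on the filter's top around the boss (rim within 4 mm of the top, centred within 8 mm), and all are at rest (all of step 1 and value of joint plunger below 0.004 m and horizontal distance between hood and boss below 0.008 m and z of hood in the frame of boss below 0.004 m and angle between hood's own z axis and vertical below 0.06 rad and linear speed of each of hood, cassette_a, cassette_b, cassette_c below 0.02 m/s); the robot touches nothing.
It fails at once if a bystander (bottles, mug, bung, spoon, cork) is moved more than 60 mm (distance of any of bottle_a, bottle_b, jug, bung, spoon, cork from where it was at the start of the episode above 0.06 m).
It fails at once if a bottle, the mug or the bung is knocked over (angle between any of bottle_a, bottle_b, jug, bung's own z axis and vertical above 0.5 rad).
Of cassette_a, cassette_b, cassette_c only 2 to 3 are there at a start; the rules pass over those that are not, and their reading is None.
At some moment in a run one of cassette_a, cassette_b, cassette_c, hood may be knocked a few centimetres aside while the robot is not near it.
Once in a run the grip may slacken for a moment while it holds something.
It also fails if it takes over 210 s, if anything falls off the work surface, if the arm or the gripper's body presses on something with over 40 N, if the wrist force passes 120 N, or if a joint passes its speed limit or range.

## Working session

There is one attempt and no reset: what is moved stays moved. The work goes in short steps, Python scripts to look and compute and a tool call to move; the robot and the scene stay as the last step left them, time stands still between calls to the robot, and variables do not carry over. Pictures are saved under pics/ and viewed, at most 14 in all, crops included, and the job is handed in when it is done.

Besides the shell and the picture viewer there is one more tool, called after "Call:" by a JSON object that holds its "op" and its "data". arm_command: Moves the arm, as the interface text tells. Scaled input: -1 to 1 covers 0.5 m each way for a shift and pi rad each way for a turn. Its arguments: {"type":"object","properties":{"moves":{"type":"array","items":{"type":"array","items":{"type":"number"}}},"squeeze":{"type":"number"}},"required":["moves"]}

```bash
mkdir -p pics; cat > h.py <<'E'
import numpy as np, cv2
from bench import manip, grab_frame
def snap(cam,fn):
    f=grab_frame(cam); cv2.imwrite('pics/'+fn+'.png',f['image'][:,:,::-1]); np.savez('pics/'+fn+'.npz',**{k:np.array(v) for k,v in f.items()}); return f
def load(fn): return dict(np.load('pics/'+fn+'.npz'))
def ray(f,uv):
    K=np.array(f['camera_matrix']);D=np.array(f['distortion'])
    n=cv2.undistortPoints(np.array(uv,float).reshape(-1,1,2),K,D)[:,0]
    R=cv2.Rodrigues(np.array(f['rvec'],float))[0];t=np.array(f['tvec'],float).ravel()
    return -R.T@t,np.c_[n,np.ones(len(n))]@R
def onz(f,uv,z):
    c,d=ray(f,uv); return c+d*((z-c[2])/d[:,2])[:,None]
def proj(f,P):
    return cv2.projectPoints(np.array(P,float).reshape(-1,1,3),np.array(f['rvec'],float),np.array(f['tvec'],float),np.array(f['camera_matrix']),np.array(f['distortion']))[0][:,0]
E
python3 - <<'E'
from h import *
np.set_printoptions(precision=4,suppress=True)
for c in('scene','top'):
    f=snap(c,c+'0'); print(c,ray(f,[[280,210]]))
s=manip.get_state(); print(s)
a=load('scene0')['image'];b=load('top0')['image']
E
```

```text
scene (array([ 1.0536, -0.2457,  1.0693]), array([[-0.5256,  0.2074, -0.8251]]))
top (array([ 0.302 , -0.0279,  1.8789]), array([[ 0.0958, -0.0005, -0.9955]]))
{'t': 0.1, 'joint_positions': array([-1.3401,  0.159 ,  1.5981,  0.    ,  1.3862, -0.2101]), 'qd': array([ 0.0012, -0.0001, -0.0024,  0.0005, -0.0007,  0.002 ]), 'joint_efforts': array([  0.0005, -38.6505, -32.2959,   0.0703,   0.034 ,  -0.    ]), 'tool_pos': array([ 0.2452, -0.5195,  0.2137]), 'orientation': array([[ 0.9044,  0.4266, -0.0004],
       [ 0.4266, -0.9044,  0.0016],
       [ 0.0004, -0.0016, -1.    ]]), 'ft_force': array([0.4761, 0.4796, 0.5904]), 'ft_torque': array([ 0.0532,  0.0021, -0.0482]), 'grasp_force': 0.0, 'gripper_width': 0.09211486809054524}
```

View pics/scene0.png

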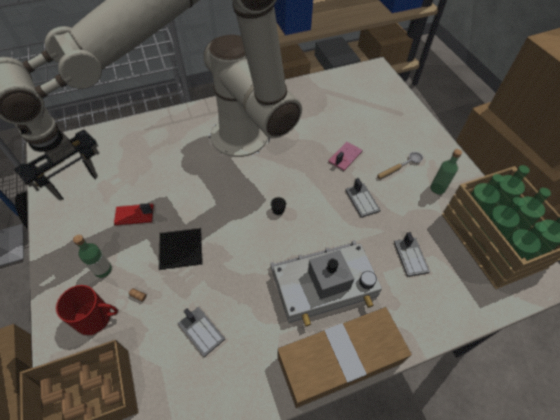

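View pics/top0.png

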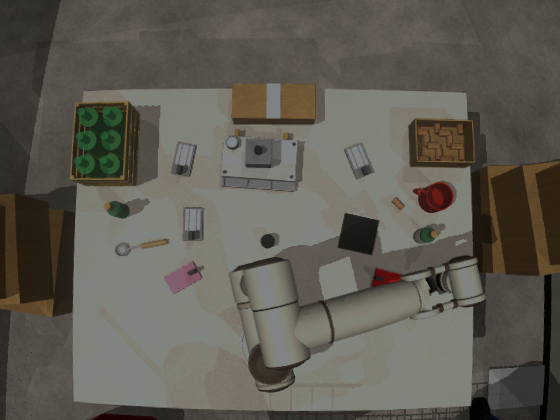

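The top view shows grey cassettes at (184,158), (193,223) and (358,160). The look-alikes are pink at (183,277) and red at (386,278). The filter with its hood is at (259,160), the mat at (358,234) and the bung at (267,241). The grey ones fit the description, so I'll confirm them in one enlarged crop.

```bash
python3 - <<'E'
from h import *
t=load('top0')['image'][:,:,::-1]; s=load('scene0')['image'][:,:,::-1]
r=lambda im,u,v,w,h:cv2.resize(im[v:v+h,u:u+w],(400,300),interpolation=cv2.INTER_CUBIC)
m=np.vstack([np.hstack([r(t,160,135,80,60),r(t,160,195,80,60)]),np.hstack([r(t,320,130,80,60),r(t,210,130,100,75)])])
cv2.imwrite('pics/crop1.png',m)
f=load('top0')
np.set_printoptions(precision=4,suppress=True)
for n,uv,z in [('cassA',[184,158],.01),('cassB',[193,223],.01),('cassC',[358,160],.01),('mat',[358,234],.004),('bung',[267,241],.04),('knob',[260,150],.164),('frontR',[296,191],0.014),('frontL',[221,187],.014),('pink',[183,277],0.01),('red',[386,278],0.01)]: print(n,onz(f,[uv],z)[0])
E
```

```text
cassA [0.6731 0.3285 0.01  ]
cassB [0.4319 0.2883 0.01  ]
cassC [ 0.6695 -0.316   0.01  ]
mat [ 0.3964 -0.3142  0.004 ]
bung [0.3678 0.0166 0.04  ]
knob [0.6707 0.0403 0.164 ]
frontR [ 0.5515 -0.0868  0.014 ]
frontL [0.5645 0.1874 0.014 ]
pink [0.2349 0.3214 0.01  ]
red [ 0.2364 -0.4157  0.01  ]
```

View pics/crop1.png

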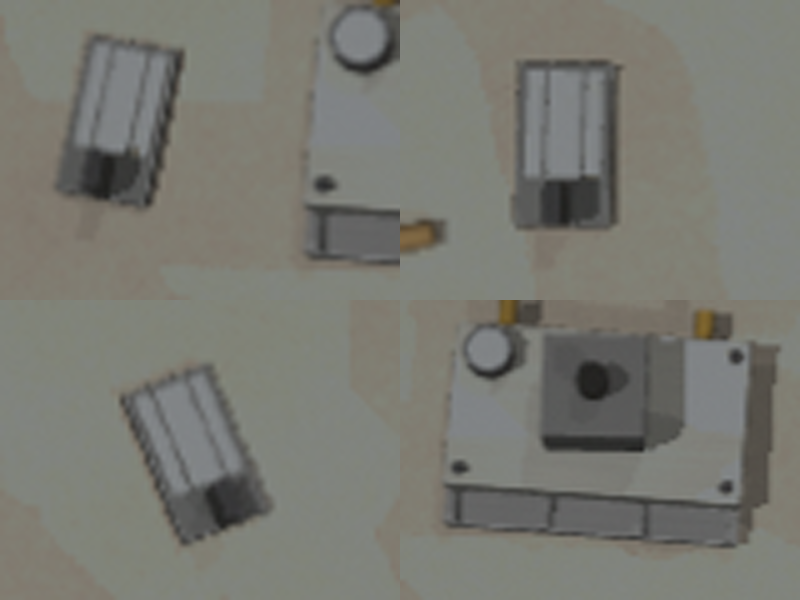

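```bash
cat > fit.py <<'E'
from h import *
from scipy.optimize import least_squares
np.set_printoptions(precision=4,suppress=True)
def fit(f,model,uv,x0):
    m=np.array(model,float);uv=np.array(uv,float)
    def P(p): c,s=np.cos(p[2]),np.sin(p[2]); return np.c_[p[0]+c*m[:,0]-s*m[:,1],p[1]+s*m[:,0]+c*m[:,1],m[:,2]]
    r=least_squares(lambda p:(proj(f,P(p))-uv).ravel(),x0,x_scale=[.1,.1,.3]); return r.x,np.abs(r.fun).max()
CAS=[[.105,.035,.01],[.105,-.035,.01],[-.015,-.035,.01],[-.015,.035,.01]]
FIL=[[.075,.134,.06],[.075,-.134,.06],[-.075,-.134,.06],[-.075,.134,.06],[-.105,-.134,.014],[-.105,.134,.014]]
E
python3 - <<'E'
from fit import *
f=load('top0')
def un(p,o,s): return (np.array(p)+.5)/s-.5+np.array(o)
for n,p,o,g in [('A',[(90,37),(183,48),(152,207),(57,190)],(160,135),(.65,.33,0)),('B',[(118,62),(216,62),(214,227),(113,227)],(160,195),(.43,.29,0)),('C',[(122,95),(211,63),(273,205),(185,245)],(320,130),(.67,-.31,0))]:
    print(n,fit(f,CAS,un(p,o,5),g))
print('F',fit(f,FIL,un([(60,22),(352,42),(342,200),(45,184),(337,245),(43,225)],(210,130),4),(.66,.04,0)))
E
```

```text
A (array([ 0.6264,  0.337 , -0.1638]), np.float64(0.4355127419297844))
B (array([0.3852, 0.2896, 0.0032]), np.float64(0.6479611928570534))
C (array([ 0.6282, -0.3375,  0.3922]), np.float64(0.7191802116596193))
F (array([ 0.6656,  0.0469, -0.0627]), np.float64(1.0608053617139035))
```

```bash
cat > mv.py <<'E'
import sys
from h import *
def mv(*ts):
    s=manip.get_state();R=np.array(s['orientation']);p=np.array(s['tool_pos'])
    y0=np.arctan2(R[1,0],R[0,0])
    w=R[:,2]
    print('t',round(s['t'],2),'pos',p.round(4),'yaw',round(y0,4),'F',np.round(s['ft_force'],1),'w',round(s['gripper_width'],4),'g',round(s['grasp_force'],1))
    for t in ts:
        t=np.array(t,float); d=R.T@(t[:3]-p); dy=(t[3]-y0+np.pi/2)%np.pi-np.pi/2
        print('to',t,'-> shift',(d/.5).round(4),'turn',round(-dy/np.pi,4),'rows',round(max(np.linalg.norm(t[:3]-p)/.05,abs(np.degrees(dy))/8.59),1))
if __name__=='__main__':
    mv(*[list(map(float,a.split(','))) for a in sys.argv[1:]])
E
python3 mv.py .628,-.3375,.2,.392
```

```text
t 0.1 pos [ 0.2452 -0.5195  0.2137] yaw 0.4408 F [0.5 0.5 0.6] w 0.0921 g 0.0
to [ 0.628  -0.3375  0.2     0.392 ] -> shift [ 0.8478 -0.0025  0.0278] turn 0.0155 rows 8.5
```

Call:
{"op": "arm_command", "data": {"moves": [[1,0.848,-0.002,0.028,0.0155],[1,0.848,-0.002,0.028,0.0155],[1,0.848,-0.002,0.028,0.0155],[1,0.848,-0.002,0.028,0.0155],[1,0.848,-0.002,0.028,0.0155],[1,0.848,-0.002,0.028,0.0155],[1,0.848,-0.002,0.028,0.0155],[1,0.848,-0.002,0.028,0.0155],[1,0.848,-0.002,0.028,0.0155],[1,0.848,-0.002,0.028,0.0155],[1,0.848,-0.002,0.028,0.0155]]}}

```text
t: 1.2
tool_pos: [0.6279, -0.338, 0.1997]
orientation: [[0.924, 0.383, -0.002], [0.383, -0.924, 0.0], [-0.001, -0.001, -1.0]]
ft_force: [-0.9, -0.2, -0.6]
gripper_width: 0.0916
grasp_force: 0.0
```

```bash
python3 - <<'E'
from fit import *
f=snap('wrist','w1')
im=f['image'][:,:,::-1].copy()
x,y,a=.6282,-.3375,.3922
c,s=np.cos(a),np.sin(a);m=np.array(CAS)
P=np.c_[x+c*m[:,0]-s*m[:,1],y+s*m[:,0]+c*m[:,1],m[:,2]]
cv2.polylines(im,[proj(f,P).astype(np.int32)],True,(0,0,255),1)
cv2.imwrite('pics/w1.png',im)
print(ray(f,[[280,210]]))
E
python3 mv.py
```

```text
(array([ 0.6918, -0.3124,  0.3691]), array([[-0.24  , -0.1034, -0.9654]]))
t 1.25 pos [ 0.6274 -0.3387  0.2001] yaw 0.3915 F [-0.4 -0.8  0.5] w 0.092 g 0.0
```

View pics/w1.png

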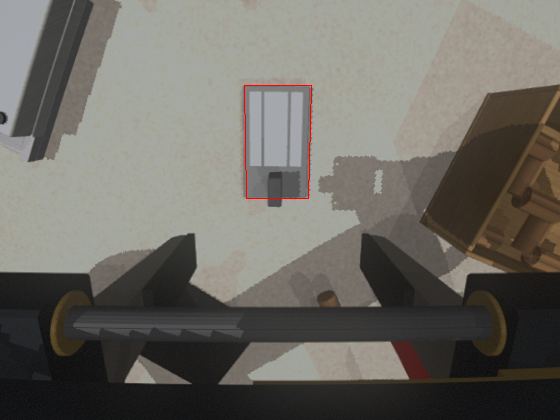

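The overlay fits the cassette to within about 1 px, with corners at (246,86) and (310,198). I'll descend and grip the tab.

```bash
python3 - <<'E'
from fit import *
f=load('w1'); r,e=fit(f,CAS,[(247,86),(311,86),(309,198),(247,198)],(.628,-.337,.39)); print(r,e)
E
python3 mv.py .628,-.338,.018,.392
```

```text
[ 0.6283 -0.338   0.3854] 1.7405890164083075
t 1.25 pos [ 0.6274 -0.3387  0.2001] yaw 0.3915 F [-0.4 -0.8  0.5] w 0.092 g 0.0
to [ 0.628 -0.338  0.018  0.392] -> shift [ 0.002  -0.0007  0.3642] turn -0.0001 rows 3.6
```

Call:
{"op": "arm_command", "data": {"moves": [[0.8,0.002,0,0.09,0],[0.6,0.002,0,0.18,0],[0.5,0.002,0,0.27,0],[0.5,0.002,0,0.32,0],[0.5,0.002,0,0.364,0],[0.5,0.002,0,0.364,0],[-1,0.002,0,0.364,0],[-1,0.002,0,0.364,0],[-1,0.002,0,0.364,0],[-1,0.002,0,0.364,0],[-1,0.002,0,0.364,0],[-1,0.002,0,0.364,0]], "squeeze": 40}}

```text
t: 2.45
tool_pos: [0.6294, -0.3378, 0.0189]
orientation: [[0.924, 0.382, 0.0], [0.382, -0.924, -0.0], [0.0, 0.0, -1.0]]
ft_force: [0.2, -0.2, 0.2]
gripper_width: 0.023
grasp_force: 0.0
```

Call:
{"op": "arm_command", "data": {"moves": [[-1,0,0,0,0],[-1,0,0,0,0],[-1,0,0,0,0],[-1,0,0,-0.1,0],[-1,0,0,-0.2,0],[-1,0,0,-0.2,0]]}}

```text
t: 3.05
tool_pos: [0.6338, -0.3414, 0.1283]
orientation: [[0.924, 0.382, 0.013], [0.382, -0.924, -0.01], [0.008, 0.014, -1.0]]
ft_force: [1.2, -1.3, -1.0]
gripper_width: 0.0135
grasp_force: 40.0
```

```bash
cat >> fit.py <<'E'
F=(.6656,.0469,-.0627)
def bayp(x,k,F=F):  # x in bay frame, bay k
    a,b=-.075+x,(k-1)*.086; c,s=np.cos(F[2]),np.sin(F[2]); return F[0]+c*a-s*b,F[1]+s*a+c*b
E
python3 - <<'E'
from fit import *
from mv import mv
x,y=bayp(-.15,0); print(x,y)
mv((x,y,.12,F[2]))
E
```

```text
0.43565345760889135 -0.024832751532156375
t 3.05 pos [ 0.6338 -0.3414  0.1283] yaw 0.3921 F [ 1.2 -1.3 -1. ] w 0.0135 g 40.0
to [ 0.4357 -0.0248  0.12   -0.0627] -> shift [-0.1243 -0.7367  0.005 ] turn 0.1448 rows 7.5
```

Call:
{"op": "arm_command", "data": {"moves": [[-1,-0.124,-0.736,0,0.145],[-1,-0.124,-0.736,0,0.145],[-1,-0.124,-0.736,0,0.145],[-1,-0.124,-0.736,0,0.145],[-1,-0.124,-0.736,0,0.145],[-1,-0.124,-0.736,0,0.145],[-1,-0.124,-0.736,0,0.145],[-1,-0.124,-0.736,0,0.145],[-1,-0.124,-0.736,0,0.145],[-1,-0.124,-0.736,0,0.145],[-1,-0.124,-0.736,0,0.145]]}}

```text
t: 4.15
tool_pos: [0.432, -0.0224, 0.1186]
orientation: [[0.998, -0.064, 0.0], [-0.064, -0.998, -0.001], [0.001, 0.0, -1.0]]
ft_force: [-0.1, 0.8, -2.3]
gripper_width: 0.0135
grasp_force: 40.0
```

```bash
python3 - <<'E'
from fit import *
from mv import mv
f=snap('wrist','w2')
im=f['image'][:,:,::-1].copy()
cv2.imwrite('pics/w2.png',cv2.resize(im,(784,588),interpolation=cv2.INTER_CUBIC))
m=np.array(FIL);c,s=np.cos(F[2]),np.sin(F[2])
print(proj(f,np.c_[F[0]+c*m[:,0]-s*m[:,1],F[1]+s*m[:,0]+c*m[:,1],m[:,2]])*1.4)
mv()
E
```

```text
[[ -97.6763 -342.7993]
 [ 508.4867 -403.7597]
 [ 499.8531  -23.19  ]
 [ -74.9812   -5.8132]
 [ 478.28     69.8108]
 [   8.9863   77.9795]]
t 4.2 pos [ 0.432  -0.0224  0.1186] yaw -0.0646 F [-0.7 -0.6 -2.9] w 0.0137 g 40.0
```

View pics/w2.png

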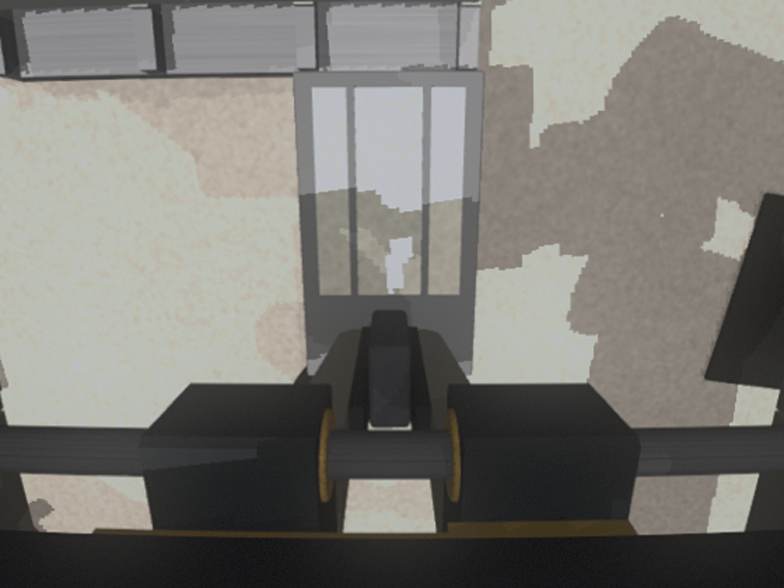

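```bash
python3 - <<'E'
from fit import *
f=load('w2')
m=np.array(CAS);m[:,2]+=.1003
print('held',fit(f,m,(np.array([(295,72),(484,72),(471,374),(305,374)])+.5)/1.4-.5,(.43,-.02,-.06)))
im=f['image'][:,:,::-1]
k=4
im=cv2.resize(im[0:62,0:360],None,fx=2.2,fy=4,interpolation=cv2.INTER_CUBIC)
c,s=np.cos(F[2]),np.sin(F[2])
def dr(a,b,col):
    q=[]
    for x,y,z in(a,b): q.append([F[0]+c*x-s*y,F[1]+s*x+c*y,z])
    q=(proj(f,q)+.5)*[2.2,4]-.5
    cv2.line(im,tuple(int(v) for v in q[0]),tuple(int(v) for v in q[1]),col,1)
for y in(-.134,-.124,-.048,-.038,.038,.048,.124,.134): dr((-.105,y,.026),(-.075,y,.026),(0,0,255))
dr((-.105,-.134,.014),(-.105,.134,.014),(0,255,0)); dr((-.105,-.134,.026),(-.105,.134,.026),(0,255,255))
cv2.imwrite('pics/c2.png',im)
E
```

```text
held (array([ 0.4316, -0.0224, -0.0692]), np.float64(2.381621402067708))
```

View pics/c2.png

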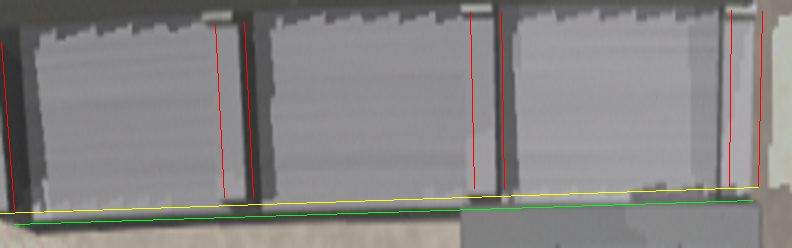

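```bash
python3 - <<'E'
from fit import *
f=load('w2');g=cv2.cvtColor(f['image'],cv2.COLOR_RGB2GRAY).astype(int)
for v in(24,36):
  for a,b in((0,20),(92,124),(208,238),(320,350)): print(v,a,g[v,a:b])
c,s=np.cos(F[2]),np.sin(F[2])
for y in(-.134,-.124,-.048,-.038,.038,.048,.124):
  P=[[F[0]+c*x-s*y,F[1]+s*x+c*y,.026] for x in np.linspace(-.105,-.075,31)]
  q=proj(f,P); print(y,[round(np.interp(-v,-q[:,1],q[:,0]) if q[0,1]<q[-1,1] else np.interp(v,q[::-1,1],q[::-1,0]),1) for v in(24,36)])
E
```

```text
24 0 [ 50  52  50  51  51  51  51  48  51  48  57  78  87  87  87  85  87 101
 132 142]
24 92 [136 137 137 139 139 142 143 143 143 141 143 143 142 143 143 144 142 115
  60  54  55  54  54  53  65  81  86  88  86  87  90 115]
24 208 [142 142 141 143 147 147 148 145 146 147 146 146 146 146 147 147 129  80
  63  83  91  93  93  94  90  95 141 154 153 153]
24 320 [143 141 142 141 143 134 105  94 129 160 160 159 160 163 170 170 171 170
 169 171 169 156 134 125 127 129 130 132 132 133]
36 0 [139  90  52  49  50  52  52  53  51  50  50  52  68  85  86  85  86  87
  85  87]
36 92 [139 141 140 141 141 141 143 141 142 143 143 142 143 142 143 143 143 143
 118  68  56  55  55  56  55  66  85  89  90  90  89  96]
36 208 [147 145 145 150 155 157 155 157 157 155 156 157 158 156 158 158 156  99
  67  78  95  97  96  97  96  96 105 149 160 161]
36 320 [148 148 148 148 148 136  91 111 155 171 169 169 169 169 169 170 170 171
 170 169 169 152 134 131 133 133 134 135 137 158]
-0.134 [np.float64(345.4), np.float64(345.0)]
-0.124 [np.float64(331.8), np.float64(331.5)]
-0.048 [np.float64(228.2), np.float64(228.5)]
-0.038 [np.float64(214.6), np.float64(215.0)]
0.038 [np.float64(112.5), np.float64(113.6)]
0.048 [np.float64(99.4), np.float64(100.6)]
0.124 [np.float64(2.3), np.float64(4.0)]
```

```bash
sed -i 's/^F=.*/F=(.6656,.0494,-.0627)/' fit.py; python3 - <<'E'
from fit import *
from mv import mv
P=lambda x,z:(*bayp(x,0),z,-.06)
mv(P(-.15,.118),P(-.15,.036),P(-.09,.036),P(-.027,.036))
E
```

```text
t 4.2 pos [ 0.432  -0.0224  0.1186] yaw -0.0646 F [-0.7 -0.6 -2.9] w 0.0137 g 40.0
to [ 0.4357 -0.0223  0.118  -0.06  ] -> shift [ 0.0072 -0.0007  0.0013] turn -0.0015 rows 0.1
to [ 0.4357 -0.0223  0.036  -0.06  ] -> shift [ 0.0071 -0.0008  0.1653] turn -0.0015 rows 1.7
to [ 0.4955 -0.0261  0.036  -0.06  ] -> shift [ 0.1271 -0.001   0.1653] turn -0.0015 rows 2.1
to [ 0.5584 -0.03    0.036  -0.06  ] -> shift [ 0.2531 -0.0012  0.1654] turn -0.0015 rows 3.0
```

Call:
{"op": "arm_command", "data": {"moves": [[-1,0.007,-0.001,0.08,-0.0015],[-1,0.007,-0.001,0.165,-0.0015],[-1,0.007,-0.001,0.165,-0.0015],[-1,0.04,-0.001,0.165,-0.0015],[-1,0.07,-0.001,0.165,-0.0015],[-1,0.1,-0.001,0.165,-0.0015],[-1,0.13,-0.001,0.165,-0.0015],[-1,0.16,-0.001,0.165,-0.0015],[-1,0.18,-0.001,0.165,-0.0015],[-1,0.2,-0.001,0.165,-0.0015],[-1,0.2,-0.001,0.165,-0.0015]]}}

```text
t: 5.3
tool_pos: [0.5329, -0.0279, 0.0371]
orientation: [[0.998, -0.059, 0.002], [-0.059, -0.998, -0.001], [0.002, 0.001, -1.0]]
ft_force: [-0.9, -1.0, -1.7]
gripper_width: 0.0136
grasp_force: 40.0
```

Call:
{"op": "arm_command", "data": {"moves": [[-1,0.02,0,0.002,0],[-1,0.036,0,0.004,0],[-1,0.046,0,0.005,0],[-1,0.052,0,0.006,0],[-1,0.055,0,0.006,0],[-1,0.058,0,0.006,0],[-1,0.058,0,0.006,0]]}}

```text
t: 6.0
tool_pos: [0.5595, -0.0288, 0.0328]
orientation: [[0.998, -0.059, -0.001], [-0.059, -0.998, 0.0], [-0.001, -0.0, -1.0]]
ft_force: [-1.6, 0.3, -2.4]
gripper_width: 0.014
grasp_force: 40.0
```

Call:
{"op": "arm_command", "data": {"moves": [[-1,0.004,0,0,0],[-1,0.008,0,0,0],[-1,0.008,0,0,0]]}}

```text
t: 6.3
tool_pos: [0.5599, -0.0282, 0.0325]
orientation: [[0.998, -0.058, -0.01], [-0.058, -0.998, 0.002], [-0.01, -0.001, -1.0]]
ft_force: [-15.1, 2.2, 10.3]
gripper_width: 0.014
grasp_force: 40.0
```

Call:
{"op": "arm_command", "data": {"moves": [[-1,-0.004,0,0,0],[-0.2,-0.004,0,0,0],[-0.1,-0.004,0,0,0],[-0.1,-0.004,0,0,0],[-0.1,-0.004,0,0,0],[-0.1,-0.004,0,0,0],[-0.1,-0.004,0,-0.1,0],[-0.1,-0.004,0,-0.2,0],[-0.1,-0.004,0,-0.3,0],[-0.1,-0.004,0,-0.4,0],[-0.1,-0.004,0,-0.4,0]]}}

```text
t: 7.4
tool_pos: [0.5667, -0.0303, 0.2423]
orientation: [[0.998, -0.059, 0.016], [-0.059, -0.998, -0.004], [0.016, 0.003, -1.0]]
ft_force: [0.3, 0.8, 0.3]
gripper_width: 0.0413
grasp_force: 0.0
```

```bash
python3 - <<'E'
from fit import *
from mv import mv
f=snap('top','top1'); im=f['image'][:,:,::-1]
r=lambda u,v,w,h:cv2.resize(im[v:v+h,u:u+w],None,fx=5,fy=5,interpolation=cv2.INTER_CUBIC)
cv2.imwrite('pics/t1.png',im)
mv((.626,.337,.215,-.164),(.5,.2,.215,-.1))
E
```

```text
t 7.45 pos [ 0.5648 -0.0298  0.2379] yaw -0.0587 F [-0.9 -0.9 -0.9] w 0.0415 g 0.0
to [ 0.626  0.337  0.215 -0.164] -> shift [ 0.0788 -0.7396  0.0451] turn 0.0335 rows 7.5
to [ 0.5    0.2    0.215 -0.1  ] -> shift [-0.1567 -0.4513  0.0435] turn 0.0132 rows 4.8
```

View pics/t1.png

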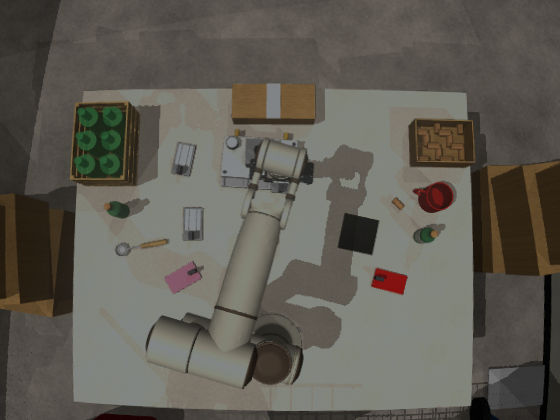

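Call:
{"op": "arm_command", "data": {"moves": [[0.5,0.08,-0.74,0.07,0.0335],[0.5,0.08,-0.74,0.07,0.0335],[0.5,0.08,-0.74,0.07,0.0335],[0.5,0.08,-0.74,0.07,0.0335],[0.5,0.08,-0.74,0.07,0.0335],[0.5,0.08,-0.74,0.07,0.0335],[0.5,0.08,-0.74,0.07,0.0335],[0.5,0.08,-0.74,0.07,0.0335],[0.5,0.08,-0.74,0.07,0.0335],[0.5,0.08,-0.74,0.07,0.0335],[0.5,0.08,-0.74,0.07,0.0335]]}}

```text
t: 8.55
tool_pos: [0.6236, 0.3364, 0.1973]
orientation: [[0.986, -0.165, -0.001], [-0.165, -0.986, -0.001], [-0.001, 0.001, -1.0]]
ft_force: [0.3, 0.5, -0.4]
gripper_width: 0.0693
grasp_force: 0.0
```

```bash
cat > look.py <<'E'
from fit import *
def look(fn,p):
    f=snap('wrist',fn); im=f['image'][:,:,::-1].copy()
    x,y,a=p;c,s=np.cos(a),np.sin(a);m=np.array(CAS)
    P=np.c_[x+c*m[:,0]-s*m[:,1],y+s*m[:,0]+c*m[:,1],m[:,2]]
    q=proj(f,P);cv2.polylines(im,[q.round().astype(np.int32)],True,(0,0,255),1); print(q)
    cv2.imwrite('pics/'+fn+'.png',im)
E
python3 - <<'E'
from look import *
from mv import mv
look('w3',(.6264,.337,-.1638)); mv((.6264,.337,.018,-.1638))
E
```

```text
[[242.3248  83.5199]
 [310.1453  83.3252]
 [307.9691 196.674 ]
 [245.2965 196.8263]]
t 8.6 pos [0.6238 0.3363 0.1978] yaw -0.1657 F [-0.7 -0.3 -0.1] w 0.069 g 0.0
to [ 0.6264  0.337   0.018  -0.1638] -> shift [ 0.005  -0.0024  0.3595] turn -0.0006 rows 3.6
```

View pics/w3.png

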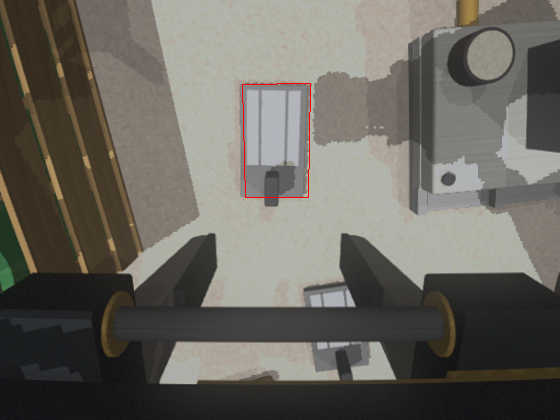

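```bash
python3 - <<'E'
from fit import *
from mv import mv
f=load('w3'); r,e=fit(f,CAS,[(245,85),(311,87),(304,197),(240.5,196)],(.628,.337,-.16)); print(r,e)
mv((r[0],r[1],.018,r[2]))
E
```

```text
[ 0.6257  0.3408 -0.2128] 2.2762185167408973
t 8.6 pos [0.6238 0.3363 0.1978] yaw -0.1657 F [-0.7 -0.3 -0.1] w 0.069 g 0.0
to [ 0.6257  0.3408  0.018  -0.2128] -> shift [ 0.0025 -0.0098  0.3595] turn 0.015 rows 3.6
```

Call:
{"op": "arm_command", "data": {"moves": [[0.5,0.003,-0.008,0.09,0.01],[0.5,0.003,-0.008,0.18,0.012],[0.3,0.003,-0.008,0.27,0.012],[0.1,0.003,-0.008,0.32,0.012],[0,0.003,-0.008,0.36,0.012],[0,0.003,-0.008,0.36,0.012],[-1,0.003,-0.008,0.36,0.012],[-1,0.003,-0.008,0.36,0.012],[-1,0.003,-0.008,0.36,0.012],[-1,0.003,-0.008,0.36,0.012],[-1,0.003,-0.008,0.36,0.012],[-1,0.003,-0.008,0.36,0.012]]}}

```text
t: 9.8
tool_pos: [0.6267, 0.342, 0.0195]
orientation: [[0.98, -0.2, 0.002], [-0.2, -0.98, 0.001], [0.002, -0.001, -1.0]]
ft_force: [-0.1, 0.2, 4.9]
gripper_width: 0.0136
grasp_force: 40.0
```

Call:
{"op": "arm_command", "data": {"moves": [[-1,0,0,0,0],[-1,0,0,-0.1,0],[-1,0,0,-0.2,0],[-1,0,0,-0.2,0],[-1,0,0,-0.2,0]]}}

```text
t: 10.3
tool_pos: [0.6264, 0.3418, 0.1192]
orientation: [[0.98, -0.2, 0.002], [-0.2, -0.98, 0.001], [0.002, -0.001, -1.0]]
ft_force: [-0.5, 0.4, -3.1]
gripper_width: 0.0135
grasp_force: 40.0
```

```bash
python3 - <<'E'
from fit import *
from mv import mv
P=lambda x,z:(*bayp(x,2),z,F[2])
mv(P(-.15,.118),P(-.22,.118))
E
```

```text
t 10.3 pos [0.6264 0.3418 0.1192] yaw -0.2016 F [-0.5  0.4 -3.1] w 0.0135 g 40.0
to [ 0.4464  0.1493  0.118  -0.0627] -> shift [-0.2756  0.4492  0.0014] turn -0.0442 rows 5.3
to [ 0.3766  0.1537  0.118  -0.0627] -> shift [-0.4143  0.4686  0.0012] turn -0.0442 rows 6.3
```

Call:
{"op": "arm_command", "data": {"moves": [[-1,-0.1,0.05,0,0],[-1,-0.2,0.12,0,-0.02],[-1,-0.276,0.2,0,-0.044],[-1,-0.276,0.449,0,-0.044],[-1,-0.276,0.449,0,-0.044],[-1,-0.276,0.449,0,-0.044],[-1,-0.276,0.449,0,-0.044],[-1,-0.276,0.449,0,-0.044],[-1,-0.276,0.449,0,-0.044]]}}

```text
t: 11.2
tool_pos: [0.4451, 0.1498, 0.1169]
orientation: [[0.998, -0.063, -0.002], [-0.063, -0.998, 0.0], [-0.002, -0.0, -1.0]]
ft_force: [-0.3, 0.6, -2.0]
gripper_width: 0.0136
grasp_force: 40.0
```

```bash
python3 - <<'E'
from fit import *
from mv import mv
f=snap('wrist','w4'); im=f['image'][:,:,::-1].copy()
mv()
s=manip.get_state();p=s['tool_pos'];a=np.arctan2(s['orientation'][1,0],s['orientation'][0,0])
def dr(o,m,col,cl):
    c,s=np.cos(o[2]),np.sin(o[2]);m=np.array(m)
    q=proj(f,np.c_[o[0]+c*m[:,0]-s*m[:,1],o[1]+s*m[:,0]+c*m[:,1],m[:,2]]).round().astype(np.int32); cv2.polylines(im,[q],cl,col,1)
m=np.array(CAS);m[:,2]+=p[2]-.019
dr((p[0],p[1],a),m,(0,0,255),True)
for y in(-.134,-.124,-.048,-.038,.038,.048,.124,.134): dr(F,[(-.105,y,.026),(-.075,y,.026)],(0,255,0),False)
cv2.imwrite('pics/w4.png',im)
E
```

```text
t 11.25 pos [0.4454 0.1501 0.1173] yaw -0.0624 F [-0.6  0.6 -2.7] w 0.0134 g 40.0
```

View pics/w4.png

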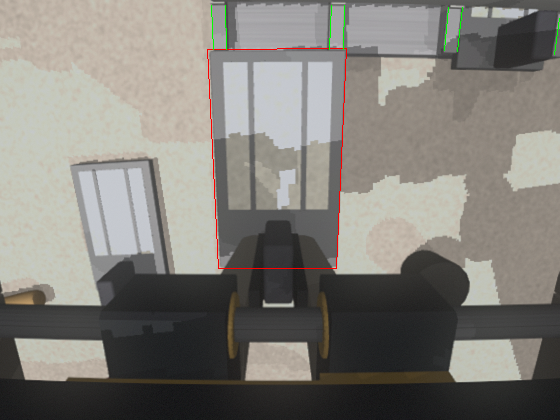

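Ribs and held cassette both match the model. Inserting into bay 2.

```bash
python3 - <<'E'
from fit import *
from mv import mv
P=lambda x,z:(*bayp(x,2),z,-.0627)
mv(P(-.15,.036),P(-.05,.036),P(-.025,.033))
E
```

```text
t 11.25 pos [0.4454 0.1501 0.1173] yaw -0.0624 F [-0.6  0.6 -2.7] w 0.0134 g 40.0
to [ 0.4464  0.1493  0.036  -0.0627] -> shift [0.0024 0.0014 0.1625] turn 0.0001 rows 1.6
to [ 0.5462  0.1431  0.036  -0.0627] -> shift [0.2024 0.0014 0.1622] turn 0.0001 rows 2.6
to [ 0.5712  0.1415  0.033  -0.0627] -> shift [0.2524 0.0014 0.1681] turn 0.0001 rows 3.0
```

Call:
{"op": "arm_command", "data": {"moves": [[-1,0.002,0.001,0.08,0],[-1,0.002,0.001,0.16,0],[-1,0.002,0.001,0.162,0],[-1,0.04,0.001,0.162,0],[-1,0.07,0.001,0.162,0],[-1,0.1,0.001,0.162,0],[-1,0.13,0.001,0.162,0],[-1,0.16,0.001,0.162,0],[-1,0.18,0.001,0.162,0],[-1,0.2,0.001,0.162,0],[-1,0.2,0.001,0.162,0]]}}

```text
t: 12.35
tool_pos: [0.547, 0.1426, 0.038]
orientation: [[0.998, -0.063, 0.002], [-0.063, -0.998, 0.0], [0.002, -0.0, -1.0]]
ft_force: [-0.3, 0.3, -2.4]
gripper_width: 0.0136
grasp_force: 40.0
```

Call:
{"op": "arm_command", "data": {"moves": [[-1,0.02,0,0.002,0],[-1,0.032,0,0.004,0],[-1,0.042,0,0.005,0],[-1,0.048,0,0.006,0],[-1,0.052,0,0.006,0],[-1,0.056,0,0.006,0],[-1,0.056,0,0.006,0]]}}

```text
t: 13.05
tool_pos: [0.5711, 0.1412, 0.0339]
orientation: [[0.998, -0.063, -0.006], [-0.063, -0.998, 0.001], [-0.006, -0.0, -1.0]]
ft_force: [-9.4, 2.4, 4.1]
gripper_width: 0.0135
grasp_force: 40.0
```

Call:
{"op": "arm_command", "data": {"moves": [[-1,0.002,0,0,0],[-0.2,0,0,0,0],[-0.1,-0.003,0,0,0],[-0.1,-0.003,0,0,0],[-0.1,-0.003,0,0,0],[-0.1,-0.003,0,0,0],[-0.1,-0.003,0,-0.08,0],[0,-0.003,0,-0.17,0],[0.2,-0.003,0,-0.26,0],[0.4,-0.003,0,-0.34,0],[0.5,-0.003,0,-0.34,0]]}}

```text
t: 14.15
tool_pos: [0.5761, 0.141, 0.2118]
orientation: [[0.998, -0.063, 0.013], [-0.063, -0.998, 0.0], [0.013, -0.001, -1.0]]
ft_force: [0.8, -0.5, 0.6]
gripper_width: 0.0677
grasp_force: 0.0
```

```bash
python3 - <<'E'
from mv import mv
mv((.385,.2896,.2,0))
E
```

```text
t 14.15 pos [0.5761 0.141  0.2118] yaw -0.0634 F [ 0.8 -0.5  0.6] w 0.0677 g 0.0
to [0.385  0.2896 0.2    0.    ] -> shift [-0.4006 -0.2724  0.0187] turn -0.0202 rows 4.8
```

Call:
{"op": "arm_command", "data": {"moves": [[0.5,-0.38,-0.272,0,-0.02],[0.5,-0.38,-0.272,0,-0.02],[0.5,-0.38,-0.272,0,-0.02],[0.5,-0.38,-0.272,0,-0.02],[0.5,-0.38,-0.272,0,-0.02],[0.5,-0.38,-0.272,0,-0.02],[0.5,-0.38,-0.272,0,-0.02],[0.5,-0.38,-0.272,0,-0.02]]}}

```text
t: 14.95
tool_pos: [0.3917, 0.2879, 0.2038]
orientation: [[1.0, -0.002, -0.0], [-0.002, -1.0, -0.0], [-0.0, 0.0, -1.0]]
ft_force: [-0.8, -0.3, -0.2]
gripper_width: 0.0689
grasp_force: 0.0
```

```bash
python3 - <<'E'
from look import *
from mv import mv
look('w5',(.3852,.2896,.0032)); mv((.3852,.2896,.018,0))
E
```

```text
[[242.4458  93.5824]
 [308.6136  93.158 ]
 [306.9378 203.2738]
 [245.698  203.606 ]]
t 15.0 pos [0.3918 0.2878 0.2038] yaw -0.0021 F [ 0.5 -0.8 -0.3] w 0.0689 g 0.0
to [0.3852 0.2896 0.018  0.    ] -> shift [-0.0132 -0.0038  0.3716] turn -0.0007 rows 3.7
```

View pics/w5.png

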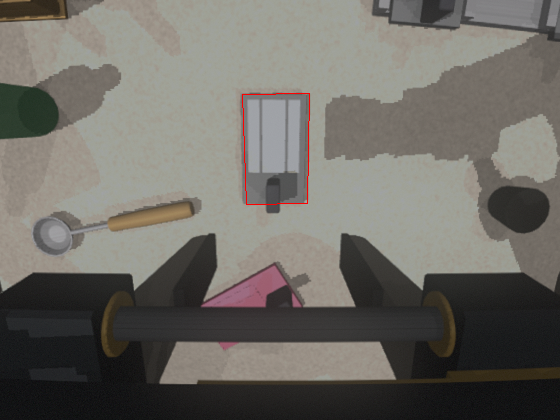

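B lies where estimated (tab at about (272,195)). Gripping it.

Call:
{"op": "arm_command", "data": {"moves": [[0.5,-0.012,-0.005,0.09,0],[0.5,-0.012,-0.005,0.18,0],[0.3,-0.012,-0.005,0.27,0],[0.1,-0.012,-0.005,0.33,0],[0,-0.012,-0.005,0.37,0],[0,-0.012,-0.005,0.37,0],[-1,-0.012,-0.005,0.37,0],[-1,-0.012,-0.005,0.37,0],[-1,-0.012,-0.005,0.37,0],[-1,-0.012,-0.005,0.37,0],[-1,-0.012,-0.005,0.37,0],[-1,-0.012,-0.005,0.37,0]]}}

```text
t: 16.2
tool_pos: [0.3858, 0.2915, 0.0202]
orientation: [[1.0, -0.001, 0.002], [-0.001, -1.0, 0.001], [0.002, -0.001, -1.0]]
ft_force: [-1.4, 0.5, 6.2]
gripper_width: 0.0138
grasp_force: 40.0
```

Call:
{"op": "arm_command", "data": {"moves": [[-1,0,0,0,0],[-1,0,0,-0.1,0],[-1,0,0,-0.2,0],[-1,0,0,-0.2,0],[-1,0,0,-0.2,0]]}}

```text
t: 16.7
tool_pos: [0.3854, 0.2912, 0.1198]
orientation: [[1.0, -0.0, 0.002], [-0.0, -1.0, 0.001], [0.002, -0.001, -1.0]]
ft_force: [0.0, -0.8, -1.9]
gripper_width: 0.0138
grasp_force: 40.0
```

```bash
python3 - <<'E'
from fit import *
from mv import mv
P=lambda x,z:(*bayp(x,1),z,F[2])
mv(P(-.15,.118))
E
```

```text
t 16.7 pos [0.3854 0.2912 0.1198] yaw -0.0004 F [ 0.  -0.8 -1.9] w 0.0138 g 40.0
to [ 0.441   0.0635  0.118  -0.0627] -> shift [0.1115 0.4555 0.0034] turn 0.0198 rows 4.7
```

Call:
{"op": "arm_command", "data": {"moves": [[-1,0.13,0.455,0,0.02],[-1,0.13,0.455,0,0.02],[-1,0.13,0.455,0,0.02],[-1,0.13,0.455,0,0.02],[-1,0.13,0.455,0,0.02],[-1,0.13,0.455,0,0.02],[-1,0.13,0.455,0,0.02],[-1,0.13,0.455,0,0.02]]}}

```text
t: 17.5
tool_pos: [0.4483, 0.0645, 0.1176]
orientation: [[0.998, -0.063, -0.003], [-0.063, -0.998, 0.001], [-0.003, -0.001, -1.0]]
ft_force: [-0.0, 0.5, -1.6]
gripper_width: 0.0135
grasp_force: 40.0
```

```bash
python3 - <<'E'
from fit import *
from mv import mv
f=snap('wrist','w6'); im=f['image'][:,:,::-1].copy()
P=lambda x,z:(*bayp(x,1),z,-.0627)
mv(P(-.14,.037),P(-.05,.037),P(-.025,.034))
s=manip.get_state();p=s['tool_pos'];a=np.arctan2(s['orientation'][1,0],s['orientation'][0,0])
def dr(o,m,col,cl):
    c,s=np.cos(o[2]),np.sin(o[2]);m=np.array(m)
    q=proj(f,np.c_[o[0]+c*m[:,0]-s*m[:,1],o[1]+s*m[:,0]+c*m[:,1],m[:,2]]).round().astype(np.int32); cv2.polylines(im,[q],cl,col,1)
m=np.array(CAS);m[:,2]+=p[2]-.019
dr((p[0],p[1],a),m,(0,0,255),True)
for y in(-.134,-.124,-.048,-.038,.038,.048,.124,.134): dr(F,[(-.105,y,.026),(-.075,y,.026)],(0,255,0),False)
cv2.imwrite('pics/w6.png',im)
E
```

```text
t 17.55 pos [0.4486 0.0647 0.1179] yaw -0.0617 F [-0.2  0.3 -1.4] w 0.0139 g 40.0
to [ 0.451   0.0629  0.037  -0.0627] -> shift [0.0055 0.0035 0.1619] turn 0.0003 rows 1.6
to [ 0.5408  0.0572  0.037  -0.0627] -> shift [0.1855 0.0037 0.1614] turn 0.0003 rows 2.5
to [ 0.5658  0.0557  0.034  -0.0627] -> shift [0.2355 0.0037 0.1673] turn 0.0003 rows 2.9
```

View pics/w6.png

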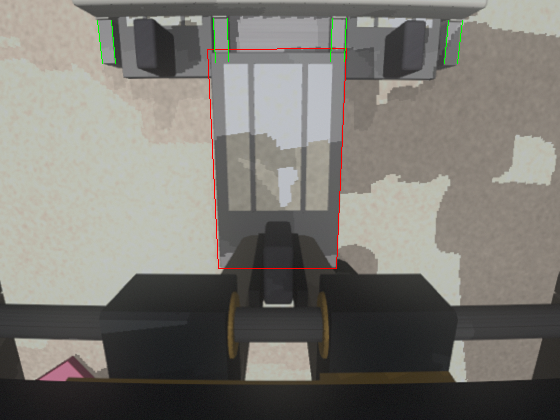

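The two home cassettes (tabs at about (153,48) and (405,48)) are in place and the ribs match the model. Inserting B into bay 1.

Call:
{"op": "arm_command", "data": {"moves": [[-1,0.005,0.003,0.08,0],[-1,0.005,0.003,0.16,0],[-1,0.005,0.003,0.162,0],[-1,0.04,0.003,0.162,0],[-1,0.07,0.003,0.162,0],[-1,0.1,0.003,0.162,0],[-1,0.13,0.003,0.162,0],[-1,0.155,0.003,0.162,0],[-1,0.175,0.003,0.162,0],[-1,0.186,0.003,0.162,0],[-1,0.186,0.003,0.162,0]]}}

```text
t: 18.65
tool_pos: [0.5437, 0.0563, 0.0392]
orientation: [[0.998, -0.063, 0.002], [-0.063, -0.998, -0.0], [0.002, 0.0, -1.0]]
ft_force: [0.2, 0.8, 0.5]
gripper_width: 0.0007
grasp_force: 0.0
```

Call:
{"op": "arm_command", "data": {"moves": [[-1,0.02,0,0.002,0],[-1,0.032,0,0.004,0],[-1,0.042,0,0.005,0],[-1,0.048,0,0.006,0],[-1,0.052,0,0.006,0],[-1,0.056,0,0.006,0],[-1,0.056,0,0.006,0]]}}

```text
t: 19.35
tool_pos: [0.5706, 0.0543, 0.0351]
orientation: [[0.998, -0.063, 0.0], [-0.063, -0.998, -0.0], [0.0, 0.0, -1.0]]
ft_force: [0.1, 0.5, 0.0]
gripper_width: 0.0002
grasp_force: 0.0
```

The grip slackened and the cassette was left behind. I'll lift straight up, back off and look.

Call:
{"op": "arm_command", "data": {"moves": [[-1,0,0,-0.1,0],[-1,0,0,-0.2,0],[-1,0,0,-0.3,0],[-1,0,0,-0.33,0],[0.5,-0.1,0,-0.33,0],[0.5,-0.2,0,-0.33,0],[0.5,-0.26,0,-0.33,0],[0.5,-0.26,0,-0.33,0],[0.5,-0.26,0,-0.33,0]]}}

```text
t: 20.25
tool_pos: [0.4407, 0.0626, 0.1999]
orientation: [[0.998, -0.063, 0.001], [-0.063, -0.998, -0.0], [0.001, -0.0, -1.0]]
ft_force: [-0.4, -0.5, 0.1]
gripper_width: 0.0381
grasp_force: 0.0
```

```bash
python3 - <<'E'
from look import *
from mv import mv
x,y=bayp(-.1,1); look('w7',(x,y,F[2])); mv()
E
```

```text
[[241.925   34.8666]
 [311.1861  34.6898]
 [308.9635 153.8304]
 [244.7456 153.9438]]
t 20.3 pos [0.4414 0.0625 0.2001] yaw -0.0636 F [-0.6 -0.6  1. ] w 0.0421 g 0.0
```

View pics/w7.png

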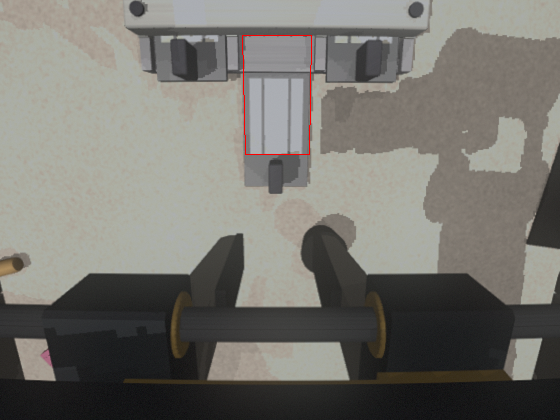

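```bash
python3 - <<'E'
from fit import *
from mv import mv
f=load('w7')
r,e=fit(f,CAS,[(243.5,73),(311,73),(308,187),(244,187)],(.45,.06,-.06)); print(r,e)
print('apron front at',bayp(-.03,1),'front end',r[0]+.105)
mv((r[0],r[1],.018,r[2]))
E
```

```text
[ 0.4543  0.0633 -0.0734] 0.8419265574015924
apron front at (np.float64(0.5608063251180553), np.float64(0.05597918723987033)) front end 0.5593328478932006
t 20.3 pos [0.4414 0.0625 0.2001] yaw -0.0636 F [-0.6 -0.6  1. ] w 0.0421 g 0.0
to [ 0.4543  0.0633  0.018  -0.0734] -> shift [ 0.0254 -0.0034  0.3642] turn 0.0031 rows 3.7
```

It lies flat on the table against the apron (corners about (243,73) and (308,187)). Gripping again.

Call:
{"op": "arm_command", "data": {"moves": [[0.2,0.026,-0.003,0.09,0],[0.2,0.026,-0.003,0.18,0],[0.1,0.026,-0.003,0.27,0],[0,0.026,-0.003,0.33,0],[0,0.026,-0.003,0.363,0],[0,0.026,-0.003,0.363,0],[-1,0.026,-0.003,0.363,0],[-1,0.026,-0.003,0.363,0],[-1,0.026,-0.003,0.363,0],[-1,0.026,-0.003,0.363,0],[-1,0.026,-0.003,0.363,0],[-1,0.026,-0.003,0.363,0]], "squeeze": 45}}

```text
t: 21.5
tool_pos: [0.4546, 0.0633, 0.0195]
orientation: [[0.998, -0.063, 0.002], [-0.063, -0.998, -0.0], [0.002, -0.0, -1.0]]
ft_force: [-1.2, 1.0, 5.7]
gripper_width: 0.0135
grasp_force: 45.0
```

Call:
{"op": "arm_command", "data": {"moves": [[-1,0,0,0,0],[-1,0,0,-0.03,0],[-1,0,0,-0.06,0],[-1,0,0,-0.06,0],[-1,0,0,-0.06,0]]}}

```text
t: 22.0
tool_pos: [0.4536, 0.0632, 0.0482]
orientation: [[0.998, -0.063, -0.0], [-0.063, -0.998, -0.0], [-0.0, 0.0, -1.0]]
ft_force: [0.1, -0.1, -1.7]
gripper_width: 0.0133
grasp_force: 45.0
```

```bash
python3 - <<'E'
from fit import *
from mv import mv
P=lambda x,z:(*bayp(x,1),z,F[2])
mv(P(-.145,.052),P(-.145,.037),P(-.05,.037),P(-.025,.034))
E
```

```text
t 22.0 pos [0.4536 0.0632 0.0482] yaw -0.0635 F [ 0.1 -0.1 -1.7] w 0.0133 g 45.0
to [ 0.446   0.0632  0.052  -0.0627] -> shift [-0.015   0.001  -0.0075] turn -0.0002 rows 0.2
to [ 0.446   0.0632  0.037  -0.0627] -> shift [-0.015   0.001   0.0225] turn -0.0002 rows 0.3
to [ 0.5408  0.0572  0.037  -0.0627] -> shift [0.175  0.0009 0.0224] turn -0.0002 rows 1.8
to [ 0.5658  0.0557  0.034  -0.0627] -> shift [0.225  0.0009 0.0284] turn -0.0002 rows 2.3
```

Underside is about 29 mm up, so it clears the apron. Lower to 37 mm and slide in.

Call:
{"op": "arm_command", "data": {"moves": [[-1,0,0.001,0.012,0],[-1,0,0.001,0.022,0],[-1,0,0.001,0.022,0],[-1,0.03,0.001,0.022,0],[-1,0.06,0.001,0.022,0],[-1,0.09,0.001,0.022,0],[-1,0.12,0.001,0.022,0],[-1,0.145,0.001,0.022,0],[-1,0.165,0.001,0.022,0],[-1,0.175,0.001,0.022,0],[-1,0.175,0.001,0.022,0]]}}

```text
t: 23.1
tool_pos: [0.5413, 0.0571, 0.0374]
orientation: [[0.998, -0.063, -0.0], [-0.063, -0.998, 0.0], [-0.0, -0.0, -1.0]]
ft_force: [0.4, 0.4, -1.8]
gripper_width: 0.0134
grasp_force: 45.0
```

Call:
{"op": "arm_command", "data": {"moves": [[-1,0.02,0,0.002,0],[-1,0.032,0,0.004,0],[-1,0.042,0,0.005,0],[-1,0.048,0,0.006,0],[-1,0.052,0,0.006,0],[-1,0.056,0,0.006,0],[-1,0.056,0,0.006,0]]}}

```text
t: 23.8
tool_pos: [0.5648, 0.056, 0.0338]
orientation: [[0.998, -0.063, -0.01], [-0.063, -0.998, 0.001], [-0.01, -0.0, -1.0]]
ft_force: [-15.0, 0.8, 9.5]
gripper_width: 0.0137
grasp_force: 45.0
```

Call:
{"op": "arm_command", "data": {"moves": [[-1,0.002,0,0,0],[-0.2,0,0,0,0],[-0.1,-0.003,0,0,0],[-0.1,-0.003,0,0,0],[-0.1,-0.003,0,0,0],[-0.1,-0.003,0,0,0],[-0.1,-0.003,0,-0.09,0],[0,-0.003,0,-0.18,0],[0.2,-0.003,0,-0.27,0],[0.4,-0.003,0,-0.36,0],[0.5,-0.003,0,-0.44,0],[0.5,-0.003,0,-0.44,0]]}}

```text
t: 25.0
tool_pos: [0.5712, 0.0552, 0.2622]
orientation: [[0.998, -0.063, 0.013], [-0.063, -0.998, -0.002], [0.013, 0.001, -1.0]]
ft_force: [0.2, 0.4, 0.8]
gripper_width: 0.0691
grasp_force: 0.0
```

```bash
python3 - <<'E'
from fit import *
from mv import mv
x,y=bayp(.085,1); print('boss',x,y)
f=snap('wrist','w8');im=f['image'][:,:,::-1].copy()
def cir(z,r,col):
    a=np.linspace(0,2*np.pi,24); q=proj(f,np.c_[x+r*np.cos(a),y+r*np.sin(a),a*0+z]).round().astype(np.int32); cv2.polylines(im,[q],True,col,1)
cir(.164,.014,(0,0,255))
c,s=np.cos(F[2]),np.sin(F[2]);h=.045
for z in(.13,.06):
    q=proj(f,[(x+c*a-s*b,y+s*a+c*b,z) for a,b in((h,h),(h,-h),(-h,-h),(-h,h))]).round().astype(np.int32);cv2.polylines(im,[q],True,(0,255,0),1)
for k in range(3):
    u,v=bayp(-.025,k);cc=[(u+c*a-s*b,v+s*a+c*b,.066) for a,b in((.015,.007),(.015,-.007),(-.015,-.007),(-.015,.007))]
    cv2.polylines(im,[proj(f,cc).round().astype(np.int32)],True,(255,255,0),1)
cv2.imwrite('pics/w8.png',im)
mv((x,y,.134,F[2]),(x,y,.25,F[2]))
E
```

```text
boss 0.6755803499887566 0.04877341073905997
t 25.05 pos [0.5696 0.0553 0.2585] yaw -0.0634 F [-0.1 -0.1 -0.4] w 0.0689 g 0.0
to [ 0.6756  0.0488  0.134  -0.0627] -> shift [ 0.2104 -0.0005  0.2505] turn -0.0002 rows 3.3
to [ 0.6756  0.0488  0.25   -0.0627] -> shift [ 0.2122 -0.0004  0.0185] turn -0.0002 rows 2.1
```

View pics/w8.png

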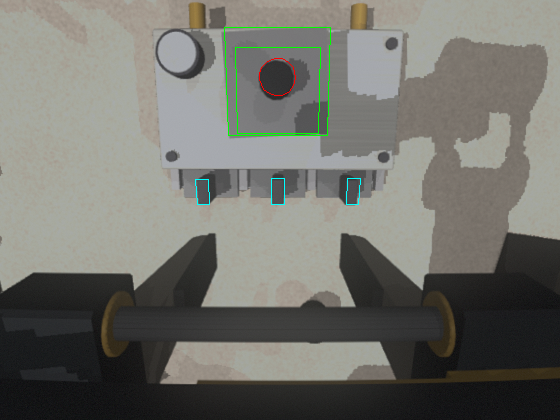

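All three tabs sit on their home outlines, and the hood and knob at (277,77) match. Moving above the knob.

Call:
{"op": "arm_command", "data": {"moves": [[0.2,0.1,0,0,0],[0.2,0.212,0,0,0],[0.2,0.216,0,0.02,0],[0.2,0.216,0,0.04,0],[0.2,0.216,0,0.04,0],[0.2,0.216,0,0.04,0]]}}

```text
t: 25.65
tool_pos: [0.6739, 0.049, 0.2343]
orientation: [[0.998, -0.063, -0.001], [-0.063, -0.998, 0.0], [-0.001, -0.0, -1.0]]
ft_force: [-1.0, 0.2, 0.5]
gripper_width: 0.0552
grasp_force: 0.0
```

```bash
python3 mv.py .6756,.0488,.135,-.0627
```

```text
t 25.65 pos [0.6739 0.049  0.2343] yaw -0.0631 F [-1.   0.2  0.5] w 0.0552 g 0.0
to [ 0.6756  0.0488  0.135  -0.0627] -> shift [0.0037 0.0002 0.1986] turn -0.0001 rows 2.0
```

Call:
{"op": "arm_command", "data": {"moves": [[0.2,0.003,0,0.08,0],[0.2,0.003,0,0.15,0],[0.2,0.003,0,0.19,0],[0.2,0.003,0,0.197,0],[0.2,0.003,0,0.197,0],[-1,0.003,0,0.197,0],[-1,0.003,0,0.197,0],[-1,0.003,0,0.197,0],[-1,0.003,0,0.197,0],[-1,0.003,0,0.197,0]], "squeeze": 45}}

```text
t: 26.65
tool_pos: [0.6774, 0.049, 0.1371]
orientation: [[0.998, -0.063, 0.002], [-0.063, -0.998, 0.001], [0.002, -0.001, -1.0]]
ft_force: [-0.2, 1.4, 3.4]
gripper_width: 0.027
grasp_force: 45.0
```

Call:
{"op": "arm_command", "data": {"moves": [[-1,0,0,-0.06,0],[-1,0,0,-0.13,0],[-1,0,0,-0.2,0],[-1,0,0,-0.26,0],[-1,0,0,-0.26,0],[-1,0,0,-0.26,0]]}}

```text
t: 27.25
tool_pos: [0.6766, 0.0485, 0.2649]
orientation: [[0.998, -0.063, -0.001], [-0.063, -0.998, -0.0], [-0.001, 0.0, -1.0]]
ft_force: [0.1, -0.1, -3.8]
gripper_width: 0.027
grasp_force: 45.0
```

```bash
python3 mv.py .3964,-.3142,.267,-.0627
```

```text
t 27.25 pos [0.6766 0.0485 0.2649] yaw -0.0635 F [ 0.1 -0.1 -3.8] w 0.027 g 45.0
to [ 0.3964 -0.3142  0.267  -0.0627] -> shift [-0.5132  0.7595 -0.0036] turn -0.0003 rows 9.2
```

Call:
{"op": "arm_command", "data": {"moves": [[-1,-0.513,0.76,0,0],[-1,-0.513,0.76,0,0],[-1,-0.513,0.76,0,0],[-1,-0.513,0.76,0,0],[-1,-0.513,0.76,0,0],[-1,-0.513,0.76,0,0],[-1,-0.513,0.76,0,0],[-1,-0.513,0.76,0,0],[-1,-0.513,0.76,0,0],[-1,-0.513,0.76,0,0],[-1,-0.513,0.76,0,0],[-1,-0.513,0.76,0,0]]}}

```text
t: 28.45
tool_pos: [0.3968, -0.313, 0.2642]
orientation: [[0.998, -0.063, -0.002], [-0.063, -0.998, 0.003], [-0.002, -0.003, -1.0]]
ft_force: [0.3, -0.1, -2.7]
gripper_width: 0.0273
grasp_force: 45.0
```

Call:
{"op": "arm_command", "data": {"moves": [[-1,0,0,0.08,0],[-1,0,0,0.16,0],[-1,0,0,0.24,0],[-1,0,0,0.3,0],[-1,0,0,0.34,0],[-1,0,0,0.36,0],[-1,0,0,0.366,0],[-1,0,0,0.368,0],[-1,0,0,0.368,0]]}}

```text
t: 29.35
tool_pos: [0.3976, -0.3149, 0.0833]
orientation: [[0.998, -0.063, 0.001], [-0.063, -0.998, -0.002], [0.001, 0.002, -1.0]]
ft_force: [0.5, -0.2, -1.3]
gripper_width: 0.0271
grasp_force: 45.0
```

Call:
{"op": "arm_command", "data": {"moves": [[-1,0,0,0.004,0],[-1,0,0,0.005,0],[-1,0,0,0.005,0]]}}

```text
t: 29.65
tool_pos: [0.3975, -0.3151, 0.081]
orientation: [[0.998, -0.064, 0.002], [-0.064, -0.998, -0.002], [0.002, 0.001, -1.0]]
ft_force: [-0.9, 2.4, 5.9]
gripper_width: 0.0274
grasp_force: 45.0
```

Call:
{"op": "arm_command", "data": {"moves": [[-0.2,0,0,0,0],[0,0,0,0,0],[0.2,0,0,0,0],[0.2,0,0,0,0],[0.2,0,0,0,0],[0.2,0,0,-0.09,0],[0.2,0,0,-0.18,0],[0.2,0,0,-0.27,0],[-1,0,0,-0.32,0],[-1,0,0,-0.32,0],[-1,0,0,-0.32,0]]}}

```text
t: 30.75
tool_pos: [0.3966, -0.3143, 0.239]
orientation: [[0.998, -0.063, -0.0], [-0.063, -0.998, 0.0], [-0.0, -0.0, -1.0]]
ft_force: [-1.1, 0.0, -0.8]
gripper_width: 0.033
grasp_force: 0.0
```

```bash
python3 mv.py .6756,.0488,.2,-.0627
```

```text
t 30.75 pos [ 0.3966 -0.3143  0.239 ] yaw -0.0635 F [-1.1  0.  -0.8] w 0.033 g 0.0
to [ 0.6756  0.0488  0.2    -0.0627] -> shift [ 0.5108 -0.7601  0.0781] turn -0.0002 rows 9.2
```

Call:
{"op": "arm_command", "data": {"moves": [[-1,0.511,-0.76,0,0],[-1,0.511,-0.76,0,0],[-1,0.511,-0.76,0,0],[-1,0.511,-0.76,0,0],[-1,0.511,-0.76,0,0],[-1,0.511,-0.76,0,0],[-1,0.511,-0.76,0,0],[-1,0.511,-0.76,0,0],[-1,0.511,-0.76,0,0],[-1,0.511,-0.76,0,0],[-1,0.511,-0.76,0.08,0],[-1,0.511,-0.76,0.15,0]]}}

```text
t: 31.95
tool_pos: [0.675, 0.0488, 0.1614]
orientation: [[0.998, -0.063, -0.002], [-0.063, -0.998, -0.0], [-0.002, 0.0, -1.0]]
ft_force: [-0.2, -0.4, -0.7]
gripper_width: 0.0005
grasp_force: 0.0
```

```bash
python3 mv.py .6756,.0488,.118,-.0627 .6756,.0488,.085,-.0627
```

```text
t 31.95 pos [0.675  0.0488 0.1614] yaw -0.0627 F [-0.2 -0.4 -0.7] w 0.0005 g 0.0
to [ 0.6756  0.0488  0.118  -0.0627] -> shift [ 0.0014 -0.      0.0868] turn 0.0 rows 0.9
to [ 0.6756  0.0488  0.085  -0.0627] -> shift [ 1.500e-03 -1.000e-04  1.528e-01] turn 0.0 rows 1.5
```

Call:
{"op": "arm_command", "data": {"moves": [[-1,0.001,0,0.05,0],[-1,0.001,0,0.09,0],[-1,0.001,0,0.11,0],[-1,0.001,0,0.13,0],[-1,0.001,0,0.145,0],[-1,0.001,0,0.153,0],[-1,0.001,0,0.155,0],[-1,0.001,0,0.157,0],[-1,0.001,0,0.157,0]]}}

```text
t: 32.85
tool_pos: [0.6745, 0.0482, 0.0868]
orientation: [[0.998, -0.063, -0.004], [-0.063, -0.998, -0.0], [-0.004, 0.001, -1.0]]
ft_force: [-8.9, 0.7, 10.3]
gripper_width: 0.0008
grasp_force: 5.1
```

Call:
{"op": "arm_command", "data": {"moves": [[-1,0,0,0.004,0],[-1,0,0,0.007,0],[-1,0,0,0.007,0]]}}

```text
t: 33.15
tool_pos: [0.675, 0.0482, 0.0853]
orientation: [[0.998, -0.063, -0.003], [-0.063, -0.998, -0.001], [-0.003, 0.001, -1.0]]
ft_force: [-12.4, 0.0, 17.3]
gripper_width: 0.0008
grasp_force: 8.7
```

Call:
{"op": "arm_command", "data": {"moves": [[-1,0,0,-0.05,0],[-1,0,0,-0.09,0],[-1,0,0,-0.09,0],[-1,0,0,-0.09,0],[-1,0,0,-0.05,0],[-1,0,0,-0.03,0],[-1,0,0,-0.015,0],[-1,0,0,-0.005,0],[-1,0,0,0,0],[-1,0,0,0,0],[-1,0,0,0,0]]}}

```text
t: 34.25
tool_pos: [0.677, 0.0484, 0.0853]
orientation: [[0.998, -0.063, 0.001], [-0.063, -0.998, -0.001], [0.001, 0.0, -1.0]]
ft_force: [-4.1, 0.0, 18.5]
gripper_width: 0.0002
grasp_force: 9.3
```

Call:
{"op": "arm_command", "data": {"moves": [[-1,0,0,-0.05,0],[-1,0,0,-0.09,0],[-1,0,0,-0.09,0],[-1,0,0,-0.09,0],[-1,0,0,-0.05,0],[-1,0,0,-0.03,0],[-1,0,0,-0.015,0],[-1,0,0,-0.005,0],[-1,0,0,0,0],[-1,0,0,0,0],[-1,0,0,0,0]]}}

```text
t: 35.35
tool_pos: [0.6765, 0.0486, 0.0853]
orientation: [[0.998, -0.063, -0.0], [-0.063, -0.998, -0.0], [-0.0, 0.0, -1.0]]
ft_force: [-5.9, 0.9, 21.6]
gripper_width: 0.0004
grasp_force: 10.6
```

Call:
{"op": "arm_command", "data": {"moves": [[-1,0,0,-0.05,0],[-1,0,0,-0.09,0],[-1,0,0,-0.15,0],[-1,0,0,-0.25,0],[-1,0,0,-0.32,0],[-1,0,0,-0.32,0],[-1,0,0,-0.32,0]]}}

```text
t: 36.05
tool_pos: [0.6757, 0.0487, 0.241]
orientation: [[0.998, -0.063, -0.003], [-0.063, -0.998, 0.0], [-0.003, -0.0, -1.0]]
ft_force: [0.1, -0.7, -1.2]
gripper_width: 0.0004
grasp_force: 0.0
```

```bash
python3 mv.py .30,-.3150,.24,-.0627 .3975,-.3150,.24,-.0627
```

```text
t 36.05 pos [0.6757 0.0487 0.241 ] yaw -0.0634 F [ 0.1 -0.7 -1.2] w 0.0004 g 0.0
to [ 0.3    -0.315   0.24   -0.0627] -> shift [-0.7037  0.7735  0.0037] turn -0.0002 rows 10.5
to [ 0.3975 -0.315   0.24   -0.0627] -> shift [-0.5091  0.7612  0.0032] turn -0.0002 rows 9.2
```

Call:
{"op": "arm_command", "data": {"moves": [[0.2,-0.6,0.767,-0.02,0],[0.2,-0.6,0.767,-0.02,0],[0.2,-0.6,0.767,-0.02,0],[0.2,-0.6,0.767,-0.02,0],[0.2,-0.6,0.767,-0.02,0],[0.2,-0.6,0.767,-0.02,0],[0.2,-0.6,0.767,-0.02,0],[0.2,-0.6,0.767,-0.02,0],[0.2,-0.6,0.767,-0.02,0],[0.2,-0.6,0.767,-0.02,0],[0.2,-0.6,0.767,-0.02,0],[0.2,-0.6,0.767,-0.02,0]]}}

```text
t: 37.25
tool_pos: [0.3516, -0.3141, 0.2499]
orientation: [[0.998, -0.065, -0.003], [-0.065, -0.998, 0.005], [-0.003, -0.005, -1.0]]
ft_force: [0.5, 0.7, -0.3]
gripper_width: 0.055
grasp_force: 0.0
```

```bash
python3 - <<'E'
from fit import *
from mv import mv
mv()
f=snap('wrist','w9'); g=cv2.cvtColor(f['image'],cv2.COLOR_RGB2GRAY)
e=proj(f,[(.3975,-.315,.108)])[0];r=proj(f,[(.3975,-.301,.108)])[0];print('exp knob',e,'rad',np.linalg.norm(r-e))
c=cv2.HoughCircles(cv2.medianBlur(g,3),cv2.HOUGH_GRADIENT,1,10,param1=80,param2=10,minRadius=11,maxRadius=24)
if c is not None:
    for q in c[0][:12]:
        if g[int(q[1]),int(q[0])]<60: print(q,onz(f,[q[:2]],.108)[0])
e=e.astype(int)
print(g[e[1],e[0]-60:e[0]+61:4],g[e[1]-60:e[1]+61:4,e[0]])
E
```

```text
t 37.25 pos [ 0.3516 -0.3141  0.2499] yaw -0.0653 F [ 0.5  0.7 -0.3] w 0.055 g 0.0
exp knob [276.1246 146.8494] rad 14.89252419835987
[276.5 149.5  14.5] [ 0.395  -0.3152  0.108 ]
[ 38.5 175.5  21. ] [ 0.3864 -0.0792  0.108 ]
[ 28.5 182.5  16.1] [ 0.3803 -0.067   0.108 ]
[ 12.5 182.5  23.4] [ 0.3815 -0.05    0.108 ]
[62.5  9.5 15.6] [ 0.5309 -0.1353  0.108 ]
[139.5 341.5  15.2] [ 0.1934 -0.1475  0.108 ]
[181 179  73  62  64 145 145 144 144 142 132 132  58  60  58  57  57  56
  54  94  94  92 136 134 109  95  63  50 123 134 134] [ 74  62  61  57  94 139 139 139 139 139 139 129  57  58  59  57  58  57
  57  57 132 131 130 135 137 138  62 122 126 122 125]
```

The knob is found at (276,149), which is where it was parked. Picking the hood up.

```bash
python3 mv.py .3972,-.3150,.0815,-.0627
```

```text
t 37.3 pos [ 0.3523 -0.3137  0.2504] yaw -0.0635 F [0.3 1.1 0. ] w 0.0552 g 0.0
to [ 0.3972 -0.315   0.0815 -0.0627] -> shift [ 0.0905 -0.0018  0.3375] turn -0.0003 rows 3.5
```

Call:
{"op": "arm_command", "data": {"moves": [[0.2,0.0905,-0.001,0.05,0],[0.2,0.0905,-0.001,0.14,0],[0.2,0.0905,-0.001,0.23,0],[0.2,0.0905,-0.001,0.3,0],[0.2,0.0905,-0.001,0.33,0],[0.2,0.0905,-0.001,0.336,0],[0.2,0.0905,-0.001,0.336,0],[-1,0.0905,-0.001,0.336,0],[-1,0.0905,-0.001,0.336,0],[-1,0.0905,-0.001,0.336,0],[-1,0.0905,-0.001,0.336,0],[-1,0.0905,-0.001,0.336,0]], "squeeze": 45}}

```text
t: 38.5
tool_pos: [0.3981, -0.3174, 0.0851]
orientation: [[0.998, -0.064, 0.001], [-0.064, -0.998, -0.0], [0.001, -0.0, -1.0]]
ft_force: [0.2, 2.2, 3.0]
gripper_width: 0.027
grasp_force: 44.9
```

Call:
{"op": "arm_command", "data": {"moves": [[-1,0,0,-0.09,0],[-1,0,0,-0.18,0],[-1,0,0,-0.27,0],[-1,0,0,-0.36,0],[-1,0,0,-0.37,0],[-1,0,0,-0.37,0],[-1,0,0,-0.37,0]]}}

```text
t: 39.2
tool_pos: [0.397, -0.3167, 0.2672]
orientation: [[0.998, -0.064, -0.003], [-0.064, -0.998, 0.003], [-0.003, -0.003, -1.0]]
ft_force: [-0.7, -0.4, -3.5]
gripper_width: 0.027
grasp_force: 44.9
```

```bash
python3 mv.py .677,.049,.267,-.0627
```

```text
t 39.2 pos [ 0.397  -0.3167  0.2672] yaw -0.0636 F [-0.7 -0.4 -3.5] w 0.027 g 44.9
to [ 0.677   0.049   0.267  -0.0627] -> shift [ 0.5124 -0.7655  0.0011] turn -0.0003 rows 9.2
```

Call:
{"op": "arm_command", "data": {"moves": [[-1,0.512,-0.765,0,0],[-1,0.512,-0.765,0,0],[-1,0.512,-0.765,0,0],[-1,0.512,-0.765,0,0],[-1,0.512,-0.765,0,0],[-1,0.512,-0.765,0,0],[-1,0.512,-0.765,0,0],[-1,0.512,-0.765,0,0],[-1,0.512,-0.765,0,0],[-1,0.512,-0.765,0,0],[-1,0.512,-0.765,0,0],[-1,0.512,-0.765,0,0]]}}

```text
t: 40.4
tool_pos: [0.6764, 0.0471, 0.2676]
orientation: [[0.998, -0.064, -0.004], [-0.064, -0.998, -0.0], [-0.004, 0.001, -1.0]]
ft_force: [0.2, -0.7, -1.9]
gripper_width: 0.0271
grasp_force: 44.9
```

```bash
python3 mv.py .677,.049,.16,-.0627 .677,.049,.1415,-.0627
```

```text
t 40.4 pos [0.6764 0.0471 0.2676] yaw -0.064 F [ 0.2 -0.7 -1.9] w 0.0271 g 44.9
to [ 0.677   0.049   0.16   -0.0627] -> shift [ 0.0016 -0.0041  0.2152] turn -0.0004 rows 2.2
to [ 0.677   0.049   0.1415 -0.0627] -> shift [ 0.0018 -0.0041  0.2522] turn -0.0004 rows 2.5
```

Call:
{"op": "arm_command", "data": {"moves": [[-1,0.001,-0.003,0.07,0],[-1,0.001,-0.003,0.14,0],[-1,0.001,-0.003,0.19,0],[-1,0.001,-0.003,0.205,0],[-1,0.001,-0.003,0.205,0],[-1,0.001,-0.003,0.205,0]]}}

```text
t: 41.0
tool_pos: [0.679, 0.0486, 0.1692]
orientation: [[0.998, -0.064, 0.003], [-0.064, -0.998, -0.0], [0.003, 0.0, -1.0]]
ft_force: [-0.6, -0.1, -1.3]
gripper_width: 0.0272
grasp_force: 44.9
```

Call:
{"op": "arm_command", "data": {"moves": [[-1,-0.003,0,0.02,0],[-1,-0.003,0,0.035,0],[-1,-0.003,0,0.045,0],[-1,-0.003,0,0.051,0],[-1,-0.003,0,0.055,0],[-1,-0.003,0,0.055,0],[-1,-0.003,0,0.055,0]]}}

```text
t: 41.7
tool_pos: [0.6768, 0.0501, 0.1413]
orientation: [[0.998, -0.063, 0.001], [-0.063, -0.998, 0.0], [0.001, -0.0, -1.0]]
ft_force: [-4.3, 1.1, 5.0]
gripper_width: 0.027
grasp_force: 44.9
```

Call:
{"op": "arm_command", "data": {"moves": [[-0.2,0,0,0,0],[0,0,0,0,0],[0.2,0,0,0,0],[0.2,0,0,0,0],[0.2,0,0,0,0],[0.2,0,0,-0.09,0],[0.2,0,0,-0.18,0],[0.2,-0.1,0,-0.23,0],[0.2,-0.2,0,-0.23,0],[0.2,-0.2,0,-0.23,0],[0.2,-0.2,0,-0.23,0]]}}

```text
t: 42.8
tool_pos: [0.576, 0.0561, 0.2548]
orientation: [[0.998, -0.063, 0.0], [-0.063, -0.998, -0.0], [0.0, 0.0, -1.0]]
ft_force: [0.2, -0.4, 0.8]
gripper_width: 0.0548
grasp_force: 0.0
```

```bash
python3 - <<'E'
from fit import *
from mv import mv
mv()
x,y=bayp(.085,1)
f=snap('wrist','w10');im=f['image'][:,:,::-1].copy()
a=np.linspace(0,2*np.pi,24); q=proj(f,np.c_[x+.014*np.cos(a),y+.014*np.sin(a),a*0+.164]).round().astype(np.int32); cv2.polylines(im,[q],True,(0,0,255),1)
c,s=np.cos(F[2]),np.sin(F[2]);h=.045
for z in(.13,.06):
    q=proj(f,[(x+c*a-s*b,y+s*a+c*b,z) for a,b in((h,h),(h,-h),(-h,-h),(-h,h))]).round().astype(np.int32);cv2.polylines(im,[q],True,(0,255,0),1)
for k in range(3):
    u,v=bayp(-.025,k);cc=[(u+c*a-s*b,v+s*a+c*b,.066) for a,b in((.015,.007),(.015,-.007),(-.015,-.007),(-.015,.007))]
    cv2.polylines(im,[proj(f,cc).round().astype(np.int32)],True,(255,255,0),1)
cv2.imwrite('pics/w10.png',im)
E
```

```text
t 42.8 pos [0.576  0.0561 0.2548] yaw -0.0633 F [ 0.2 -0.4  0.8] w 0.0548 g 0.0
```

View pics/w10.png

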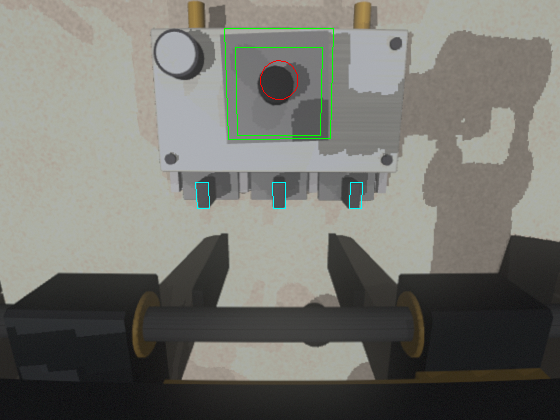

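```bash
python3 - <<'E'
from fit import *
x,y=bayp(.085,1)
for n in('w8','w10'):
    f=load(n);g=cv2.cvtColor(f['image'],cv2.COLOR_RGB2GRAY)
    e=proj(f,[(x,y,.164)])[0]
    m=(g<62).astype(np.uint8);k,l,st,ce=cv2.connectedComponentsWithStats(m)
    print(n,'exp',e)
    for c in cv2.HoughCircles(cv2.medianBlur(g,3),cv2.HOUGH_GRADIENT,1,6,param1=80,param2=8,minRadius=13,maxRadius=24)[0]:
        if np.hypot(*(c[:2]-e))<20: print(' hough',c,onz(f,[c[:2]],.164)[0]-[x,y,0])
    i=l[int(e[1])+2,int(e[0])]; print(' blob',st[i],ce[i])
    # gradient edges of hood along centre lines
    u,v=int(e[0]),int(e[1])
    print(' col',[(r,int(g[r,240])) for r in range(128,150)])
    print(' row115',g[115,218:240],g[60,218:240])
E
```

```text
w8 exp [277.0248  76.6884]
 hough [276.5  79.5  18.8] [-0.002   0.0005  0.164 ]
 hough [269.5  79.5  23.4] [-0.0017  0.006   0.164 ]
 hough [289.5  74.5  18.5] [ 0.001  -0.0097  0.164 ]
 hough [282.5  78.5  23.4] [-0.0016 -0.0042  0.164 ]
 hough [275.5  73.5  13.8] [0.0024 0.001  0.164 ]
 hough [275.5  86.5  14.1] [-0.0072  0.0017  0.164 ]
 hough [293.5  79.5  19.9] [-0.0029 -0.0126  0.164 ]
 blob [ 259   61   35   39 1046] [275.9436  79.5755]
 col [(128, 126), (129, 126), (130, 126), (131, 127), (132, 126), (133, 126), (134, 126), (135, 127), (136, 127), (137, 133), (138, 165), (139, 168), (140, 168), (141, 169), (142, 169), (143, 168), (144, 168), (145, 168), (146, 169), (147, 169), (148, 169), (149, 168)]
 row115 [169 167 166 164 163 164 163 165 163 150 127 127 126 127 125 126 126 126
 126 125 127 125] [166 166 166 166 164 144 123 121 121 121 121 121 121 120 119 115 113 113
 113 114 113 113]
w10 exp [278.7473  79.9063]
 hough [276.5  85.5  19.9] [-0.0039  0.0019  0.164 ]
 hough [292.5  80.5  17.4] [-0.0011 -0.0103  0.164 ]
 hough [269.5  83.5  23.4] [-0.0021  0.0071  0.164 ]
 hough [278.5  79.5  13.3] [0.0003 0.0002 0.164 ]
 blob [ 258   66   36   39 1071] [275.5266  84.9038]
 col [(128, 130), (129, 129), (130, 130), (131, 132), (132, 130), (133, 130), (134, 129), (135, 132), (136, 130), (137, 130), (138, 131), (139, 131), (140, 131), (141, 132), (142, 132), (143, 152), (144, 173), (145, 175), (146, 175), (147, 175), (148, 175), (149, 173)]
 row115 [171 168 168 168 168 168 161 143 132 131 132 130 132 130 130 131 131 131
 130 130 129 130] [171 171 170 148 128 126 126 127 126 127 128 126 123 118 116 117 118 117
 116 118 117 118]
```

The hood sits flat, about 2 mm from its original seat on each axis. Knob and rim moved together, so it isn't tilted. The three tabs are on their home outlines. Handing in.

```bash
python3 -c "
from bench import manip
print(manip.hand_in())"
```

```text
the job is handed in; nothing more can be done
None
```

I handed the job in at about 43 s: all three cassettes are home in their bays, the plunger got its three full strokes and the hood is seated back over it; the hand-in returned no verdict, and one cassette slipped from the grip on the way but was picked up again and seated.

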